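# Release the cam stop and dock the tube rack

## Robot

A 6-joint arm with a two-finger parallel gripper is mounted at the origin on the work surface. World frame = base frame: x ahead of the robot, y to its left, z up, the work surface at z = 0. Lengths are in m, angles in rad, forces in N, time in s.
With the tool pointing down it reaches from about 0.3 to 0.775 m from the base axis. Payload 14.6 kg.
Tool frame: the origin (TCP) lies at the very end of the fingers, on their centre line; the grasp point (between the pads) lies 19 mm behind it; z points along the fingers, y is the direction in which the jaws open and shut (so a half turn about z gives the same grasp; the last joint's range is limited). The gripper opens to 94 mm and grips with 3 to 60 N. Pads are 16 mm wide; open, the fingers measure 119 mm over their backs; the gripper's body (75 mm by 177 mm) begins 78 mm behind the grasp point.
Start: joints at [-1.339, 0.3, 1.521, -0, 1.321, -0.067], TCP at [0.162, -0.526, 0.205] pointing down, gripper open.
Joint ranges: [-3.03, 3.03], [-0.79, 2.21], [0.23, 2.52], [-1.04, 4.18], [0, 3.07], [-2.55, 2.55]. Speed limits (rad/s): [2.22, 2.22, 2.57, 3.14, 3.14, 3.14].

## Interface

Orientations are given as [roll, pitch, yaw] about the fixed x, y, z axes, in that order (R = Rz(yaw) Ry(pitch) Rx(roll)).
In Python, from station import get_obs, vision, hand_in gives the robot as it stands.
- The arm moves only by the tool play_rows, never from a script. Its argument "moves" is a list of rows, each an object with "claw": the opening, from 0 (shut) to 1 (fully open); "linear": the shift along the tool's x, y, z in mm, a list of three; "turn": the turn, a rotation vector about the tool's x, y, z in rad, a list of three. In form: [{"claw": claw, "linear": [tx, ty, tz], "turn": [ax, ay, az]}, ...]. A call has 1 to 8 rows; each row is the pose to reach, as a shift and turn from the pose measured when the call began, along the tool's axes at that moment; what a row does not reach only later rows make up. A row lasts 1/8 s, in which the tool goes at most 62.5 mm and 10.7 degrees, less where a joint would pass 70% of its speed; a pose out of reach is approached as far as the arm can. A call with a gripper value outside its range is refused whole. The fingers move at their own pace and stop on an object; "force" is the grip in N (left out, the last holds). Time passes only in rows, so rows that repeat a pose let the fingers close. It gives the time, the measured TCP pose, the force and the opening at its end, in the units of the state.
- get_obs(): the state, without advancing time (a new reading comes with each control period).
- vision.camera(name): name is "side" or "top" or "wrist"; returns the picture (420x560x3 uint8, blue, green, red); there is no depth.
- vision.camera_info(name): a dict with "camera_matrix" (3x3 intrinsics, pixels), "rvec" (rotation vector, rad) and "tvec" (3), from world to camera coordinates, as OpenCV has them; the wrist camera has in their place "mount" (4x4, takes a point from camera to tool coordinates, whose origin is the TCP and whose axes are the flange's). Camera axes: x right, y down, z forward; pixel columns grow to the right and rows downward; lengths in m; the calibration is good to about 2 mm. A picture is of the moment at which its call begins: read the wrist's pose just before it. camera_info takes no time and is no camera call.
- hand_in(): hands the job in, once; it reports no verdict.
The state is a dict: "time_s": time; "qpos": joint angles; "joint_vel": joint speeds; "tau": joint torques, N m; "ee_pos": TCP position; "eef_rot": TCP orientation; "force": force on the tool from outside, world axes, zero at the start; "moment": the same for the moment, N m; "grip_width": finger opening in m.
Only numpy, scipy, OpenCV 4.12 (cv2) and the standard library are available. Lean on these libraries where they do the work, as an engineer would, in place of code of your own. Each camera call takes 0.05 s, during which the arm holds its last target.

## Task

Beside the centrifuges, a tube rack waits in its docking fixture behind an eccentric cam. With the rack still back, push the cam's post round with your fingertips, without gripping it, until the cam's low point faces the rack (lever straight away from the rack); then push the rack forward by its back, without lifting or tipping it, until it is fully home against its end stops. Leave the cam at its low point and the things standing around where they are.

Things in the scene. Friction and masses are not known exactly. Their poses are not given: they have to be found in the camera images.
- dock: Docking fixture, fixed: aluminium bed 260 (x) x 150 (y) x 10 mm with two guide rails (18 mm high) along x. Origin: centre of the bed's underside, at bench height; +x is 'forward', from rack to cam. Cam pivot at x +60 mm, y 0. Two steel end stops, 48 mm high above the bench, at x +2 to +14 mm, y +-41 mm; the rack's body meets them when fully home.
- cam (a joint): Cam angle (rad), growing anticlockwise from above. 0: high lobe and lever point straight back at the rack (dock -x) and block it. +3.14 or -3.14: low point faces the rack, lever straight forward, away from it. Starts within 1.3 of 0, turns either way, has a stop at +-3.3. Stiff: stays where it is left; takes about 7 N at the post to turn.
- axis (a point): Point on the cam's upright pivot, 36 mm above the bench, level with the cam plate's top. The plate is a steel disc 60 mm across, 20 to 36 mm above the bench, set off the pivot so that it reaches 44 mm from it on the high side and 16 mm on the low side. The lever, a bar over the high side, 40 to 46 mm above the bench, carries the post.
- post (a point): Upright round steel post at the lever's end, its sleeve free to roll, 18 mm across, from 46 to 88 mm above the bench, 52 mm from the pivot. This point is on its centre line, 67 mm above the bench. Push it sideways round the pivot to turn the cam.
- rack: Grey tube rack on a sled, loose, 0.5 kg, sliding easily (2 to 5 N) between the rails along dock x. Origin: centre of the sled's underside, 10 mm above the bench; x as the dock's. Sled 100 (x) x 70 (y) x 12 mm; its rear 60 mm carries the rack body, 94 mm wide, top 62 mm above the bench (capped tubes to 78 mm). The front 40 mm is a low tongue with a steel nose, top 36 mm high.
- rack_back (a point): Centre of the rack's flat upright back face (away from the cam), 40 mm above the bench; the face is 70 to 94 mm wide, 10 to 62 mm above the bench. Push here. Fully home, this point is at x -58 mm, y 0 in the dock's frame; it starts 29 to 38 mm short of that. Against the high cam the rack stops about 26 mm short.
- rack_nose (a point): Middle of the front face of the rack's follower nose, 29 mm above the bench, 100 mm in front of the back face.
- tip_box: Bystander, loose: pipette-tip box, white, 120 x 80 x 52 high mm. Origin at the centre of its underside. Leave it alone.
- beaker: Bystander, loose: glass beaker, 68 across, 80 high mm. Origin at the centre of its underside. Leave it alone.
- reagent: Bystander, loose: amber reagent bottle, 60 across, 125 high mm. Origin at the centre of its underside. Leave it alone.
- dishes: Bystander, loose: stack of three flat round dishes, 90 across, 36 high mm. Origin at the centre of its underside. Leave it alone.
- spatula: Bystander, loose: lab spatula lying flat, 160 long mm. Origin at the centre of its underside. Leave it alone.
- timer: Bystander, loose: flat bench timer, 60 x 75 x 22 mm. Origin at the centre of its underside. Leave it alone.
- jar: Bystander, loose: white jar, 56 across, 60 high mm. Origin at the centre of its underside. Leave it alone.
Things that resemble listed ones, but are neither listed nor needed, are in the scene too. Leave any purple look-alike of the rack alone.

How it is judged:
On the way, in this order (a step that is already met when the one before it is completed fails the run):
1. the cam is at its low point while the rack is still back ((value of joint cam above 2.7 rad or value of joint cam below -2.7 rad) and x of rack_back in the frame of dock below -0.072 m), for 0.1 s.
2. the rack is pushed fully home ((value of joint cam above 2.7 rad or value of joint cam below -2.7 rad) and x of rack_back in the frame of dock above -0.0615 m and y of rack_back in the frame of dock between -0.006 and 0.006 m and height (world z) of rack_back below 0.044 m and angle between rack's own z axis and vertical below 0.06 rad), for 0.2 s.
At the end, for the whole second after the job is handed in: The cam is within 0.44 rad of its low point (lever straight away from the rack), and the rack is flat in its rails, at rest, within 3.5 mm of its end stops (all of step 2 and linear speed of rack below 0.01 m/s); the robot touches nothing.
It fails at once if the rack is lifted or tipped (height (world z) of rack_back above 0.055 m or height (world z) of rack_nose above 0.044 m or angle between rack's own z axis and vertical above 0.3 rad).
It fails at once if the cam's post is gripped between the fingers (horizontal distance between the grasp point and post below 0.009 m and height (world z) of the grasp point below 0.1 m).
It fails at once if a bystander is moved more than 20 mm (distance of any of tip_box, beaker, reagent, dishes, spatula, timer, jar from where it was at the start of the episode above 0.02 m).
It also fails if it takes over 58 s, if anything falls off the work surface, if the arm or the gripper's body presses on something with over 40 N, if the wrist force passes 120 N, or if a joint passes its speed limit or range.

## Working session

There is one attempt and no reset: what is moved stays moved. The work goes in short steps, Python scripts to look and compute and a tool call to move; the robot and the scene stay as the last step left them, time stands still between calls to the robot, and variables do not carry over. Pictures are saved under pics/ and viewed, and the job is handed in when it is done.

Besides the shell and the picture viewer there is one more tool, called after ">>>" by a JSON object that holds its "fn" and its "kwargs", one argument or row to a line. play_rows: Moves the arm, as the interface text tells. Its arguments: {"type":"object","properties":{"moves":{"type":"array","items":{"type":"object","properties":{"claw":{"type":"number"},"linear":{"type":"array","items":{"type":"number"}},"turn":{"type":"array","items":{"type":"number"}}}}},"force":{"type":"number"}},"required":["moves"]}

```bash
ls; mkdir -p pics
python3 - <<'E'
from station import get_obs, vision
import cv2
o=get_obs();print(o)
for n in("top","side","wrist"):
    cv2.imwrite(f"pics/a_{n}.png",vision.camera(n)); print(n,vision.camera_info(n))
E
```

```text
pics
{'time_s': 0.0, 'qpos': array([-1.33864232e+00,  3.00487555e-01,  1.52160142e+00,  9.65947429e-06,
        1.32068750e+00, -6.66165707e-02]), 'joint_vel': array([-1.00087843e-03,  6.93082942e-04, -3.31397198e-04,  4.12223215e-04,
        1.45963763e-03,  2.80384715e-05]), 'tau': array([-1.25416813e-03, -5.31805193e+01, -3.52731764e+01,  7.07485783e-02,
        2.44888442e-02, -9.16751560e-05]), 'ee_pos': array([ 0.16181902, -0.52537547,  0.2048687 ]), 'eef_rot': array([-3.14041208e+00, -8.81388967e-05,  2.98768126e-01]), 'force': array([0.18341062, 0.48455476, 0.45804391]), 'moment': array([-0.06996986,  0.00896314,  0.01077787]), 'grip_width': 0.09434835457147728}
top {'camera_matrix': array([[522.60474385,   0.        , 277.87098584],
       [  0.        , 522.60474385, 206.15780663],
       [  0.        ,   0.        ,   1.        ]]), 'rvec': array([ 2.06617343, -2.15934366,  0.22560791]), 'tvec': array([0.08107956, 0.59813669, 1.38059122])}
side {'camera_matrix': array([[451.43432802,   0.        , 283.8640644 ],
       [  0.        , 451.43432802, 207.81691908],
       [  0.        ,   0.        ,   1.        ]]), 'rvec': array([ 0.07435233, -2.87939329,  1.17267261]), 'tvec': array([ 0.60303845, -0.01000972,  1.06954178])}
wrist {'camera_matrix': array([[298.5526659 ,   0.        , 278.89449281],
       [  0.        , 298.5526659 , 206.54315582],
       [  0.        ,   0.        ,   1.        ]]), 'mount': array([[ 4.22226279e-04, -9.59454486e-01, -2.81863286e-01,
         8.20211019e-02],
       [ 9.99999488e-01,  1.45985187e-04,  1.00105241e-03,
         8.47511424e-04],
       [-9.19316356e-04, -2.81863564e-01,  9.59454056e-01,
        -1.78907770e-01],
       [ 0.00000000e+00,  0.00000000e+00,  0.00000000e+00,
         1.00000000e+00]])}
```

View pics/a_top.png

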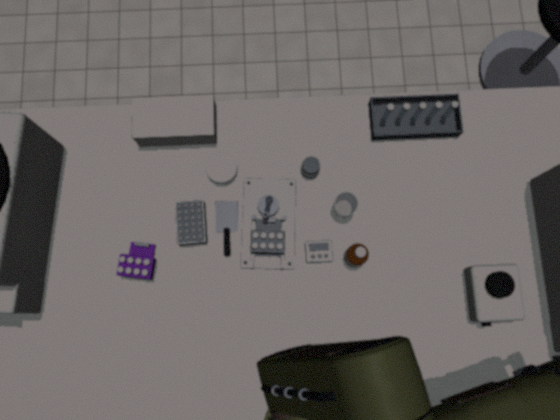

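View pics/a_side.png

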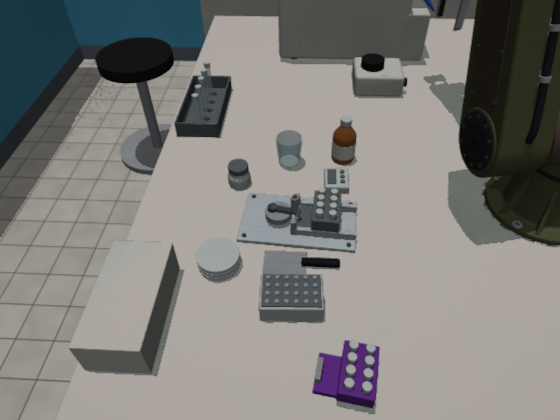

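View pics/a_wrist.png

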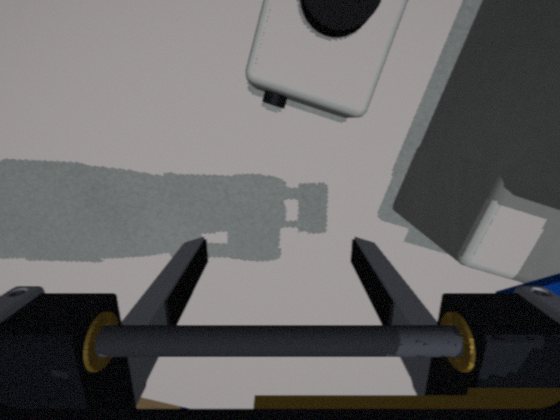

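The top view shows the dock at about (268,223), with the cam at (268,205) and the rack at (267,240). The timer, reagent, beaker and jar are to its right; the spatula, tip box and dishes are to its left. I'll enlarge both views.

Run:
```python
import cv2
a=cv2.imread("pics/a_top.png")[165:280,200:380]; a=cv2.convertScaleAbs(a,alpha=1.5)
cv2.imwrite("pics/b_top.png",cv2.resize(a,None,fx=4.4,fy=4.4,interpolation=cv2.INTER_CUBIC))
a=cv2.imread("pics/a_side.png")[170:270,220:380]; a=cv2.convertScaleAbs(a,alpha=1.3)
cv2.imwrite("pics/b_side.png",cv2.resize(a,None,fx=5,fy=5,interpolation=cv2.INTER_CUBIC))
```

```text
(no output)
```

View pics/b_top.png

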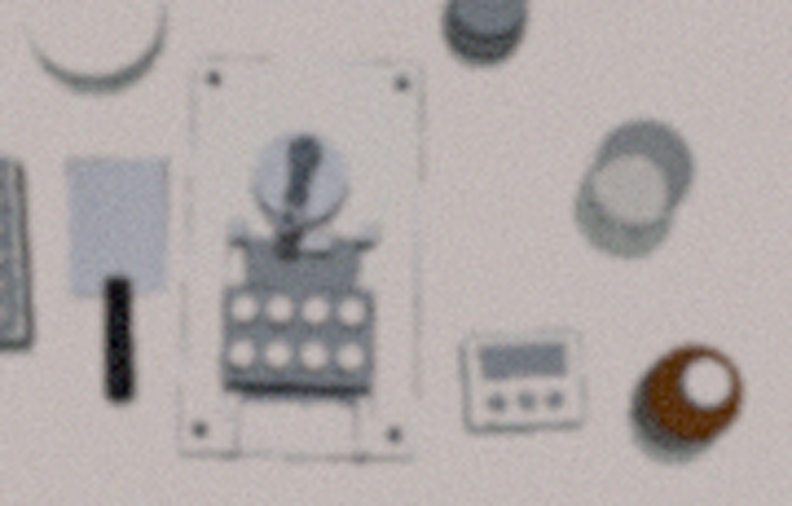

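View pics/b_side.png

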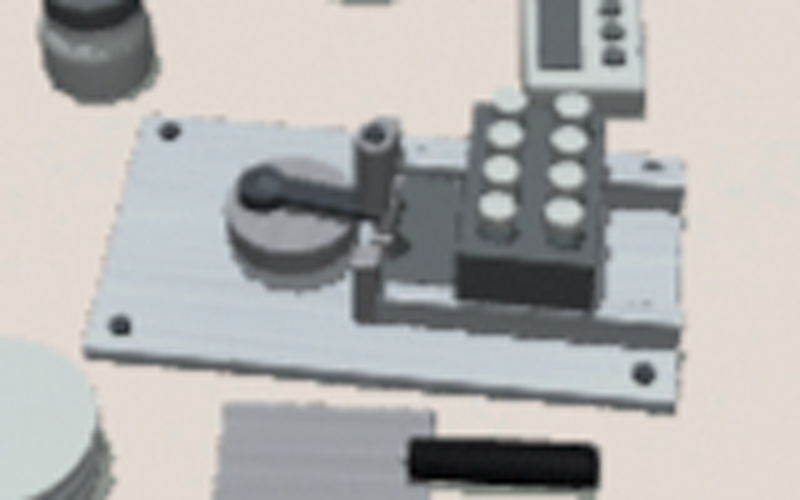

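```bash
cat > h.py <<'E'
import numpy as np,cv2
from scipy.optimize import least_squares
from station import vision
I={n:vision.camera_info(n) for n in("top","side")}
def proj(n,P):
    i=I[n];return cv2.projectPoints(np.asarray(P,float).reshape(-1,3),i["rvec"],i["tvec"],i["camera_matrix"],None)[0].reshape(-1,2)
def back(n,uv,z):
    i=I[n];R=cv2.Rodrigues(i["rvec"])[0];c=-R.T@i["tvec"]
    d=R.T@np.linalg.inv(i["camera_matrix"])@np.array([uv[0],uv[1],1.]);return c+d*(z-c[2])/d[2]
def dockpts(p,P):
    P=np.asarray(P,float);c,s=np.cos(p[2]),np.sin(p[2]);o=P.copy()
    o[:,0]=p[0]+c*P[:,0]-s*P[:,1];o[:,1]=p[1]+s*P[:,0]+c*P[:,1];return o
def todock(p,P):
    c,s=np.cos(p[2]),np.sin(p[2]);d=np.asarray(P[:2])-p[:2];return np.array([c*d[0]+s*d[1],-s*d[0]+c*d[1],*P[2:]])
E
python3 - <<'E'
from h import *
T=lambda u,v:np.array([u/4.4+200,v/4.4+165]);S=lambda u,v:np.array([u/5+220,v/5+170])
C=[[.13,.075,.01],[.13,-.075,.01],[-.13,-.075,.01],[-.13,.075,.01]]
t=np.array([T(193,60),T(424,66),T(411,458),T(181,455)])
s=np.array([S(85,350),S(145,117),S(685,160),S(675,403)])
for n,q in(("top",t),("side",s)): print(n,[back(n,x,.01).round(4)[:2].tolist() for x in q])
for n in I: R=cv2.Rodrigues(I[n]["rvec"])[0];print(n,-R.T@I[n]["tvec"])
f=lambda p:np.r_[(proj("top",dockpts(p,C))-t).ravel(),(proj("side",dockpts(p,C))-s).ravel()]
p=least_squares(f,[.55,0,0]).x;print(p,f(p).round(1));np.save("dock.npy",p)
for nm,uv,z in[("posttop",S(378,132),.088),("postbot",S(370,212),.046),("pivcap",S(262,186),.05)]:
    print(nm,todock(p,back("side",uv,z)).round(4))
for nm,uv,z in[("posttopT",T(293,215),.088),("piv",T(303,145),.046),("rackbackTop L",T(224,388),.062),("R",T(371,388),.062)]:
    print(nm,todock(p,back("top",uv,z)).round(4))
for nm,uv,z in[("rack back top R",S(605,160),.062),("rack back top near",S(597,262),.062),("bodyfront near",S(457,255),.062)]: print(nm,todock(p,back("side",uv,z)).round(4))
W=dockpts(p,[[.06,0,.046],[-.058-.03,0,.04]]);print(W)
for nm,uv in dict(timerL=(462,335),timerR=(585,425),spat=(70,160),spat2=(120,400),spatr=(168,290)).items(): print(nm,todock(p,back("top",T(*uv),.01)).round(3))
for nm,uv,z in[("jar",(485,15),.06),("beaker",(630,190),.08),("reag",(705,380),.125),("dish",(98,50),.036)]: print(nm,todock(p,back("top",T(*uv),z)).round(3))
E
```

```text
top [[0.698, 0.149], [0.6872, -0.0027], [0.4308, 0.0187], [0.4392, 0.1645]]
side [[0.698, 0.1539], [0.6879, 0.0062], [0.4296, 0.024], [0.4422, 0.1716]]
top [0.3024181  0.06712278 1.47458853]
side [0.5510838  0.78685284 0.76475123]
[ 0.56429608  0.08524797 -0.07082443] [-0.7 -0.4 -1.4 -0.4 -0.3  0.6 -1.7 -0.2 -0.4 -1.1 -0.1 -1.4  0.  -1.3
  1.  -0.8]
posttop [0.0079 0.007  0.088 ]
postbot [0.0102 0.0147 0.046 ]
pivcap [0.0592 0.0082 0.05  ]
posttopT [0.0114 0.0018 0.088 ]
piv [ 0.0653 -0.002   0.046 ]
rackbackTop L [-0.0932  0.0417  0.062 ]
R [-0.0908 -0.0489  0.062 ]
rack back top R [-0.0905 -0.0136  0.062 ]
rack back top near [-0.0896  0.0478  0.062 ]
bodyfront near [-0.0307  0.0507  0.062 ]
[[0.62414566 0.08100206 0.046     ]
 [0.4765167  0.09147532 0.04      ]]
timerL [-0.049 -0.107  0.01 ]
timerR [-0.105 -0.186  0.01 ]
spat [0.059 0.151 0.01 ]
spat2 [-0.096  0.111  0.01 ]
spatr [-0.025  0.083  0.01 ]
jar [ 0.15  -0.116  0.06 ]
beaker [ 0.034 -0.206  0.08 ]
reag [-0.088 -0.245  0.125]
dish [0.127 0.133 0.036]
```

>>> {"fn": "play_rows", "kwargs": {
  "moves": [
    {"claw":0,"linear":[45,-38,0],"turn":[0,0,-0.18]},
    {"claw":0,"linear":[90,-76,0],"turn":[0,0,-0.36]},
    {"claw":0,"linear":[135,-114,0],"turn":[0,0,-0.54]},
    {"claw":0,"linear":[180,-152,0],"turn":[0,0,-0.72]},
    {"claw":0,"linear":[225,-190,0],"turn":[0,0,-0.9]},
    {"claw":0,"linear":[270,-228,0],"turn":[0,0,-1.08]},
    {"claw":0,"linear":[315,-266,0],"turn":[0,0,-1.26]},
    {"claw":0,"linear":[360,-304,0],"turn":[0,0,-1.4]}
  ]
}}

```text
time_s: 1.15
ee_pos: [0.4171, -0.1271, 0.2054]
eef_rot: [3.141, -0.001, 1.704]
force: [1.0, -0.5, -0.5]
grip_width: 0.0175
```

>>> {"fn": "play_rows", "kwargs": {
  "moves": [
    {"claw":0,"linear":[25,25,0],"turn":[0,0,-0.17]},
    {"claw":0,"linear":[50,50,0],"turn":[0,0,-0.34]},
    {"claw":0,"linear":[75,75,0],"turn":[0,0,-0.51]},
    {"claw":0,"linear":[100,100,0],"turn":[0,0,-0.68]},
    {"claw":0,"linear":[125,125,0],"turn":[0,0,-0.85]},
    {"claw":0,"linear":[150,150,0],"turn":[0,0,-1.02]},
    {"claw":0,"linear":[166,167,0],"turn":[0,0,-1.19]},
    {"claw":0,"linear":[166,167,0],"turn":[0,0,-1.34]}
  ]
}}

```text
time_s: 2.15
ee_pos: [0.561, 0.0608, 0.2049]
eef_rot: [3.141, -0.001, 3.051]
force: [0.3, 0.2, 0.7]
grip_width: 0.0004
```

Run:
```python
from station import get_obs, vision
import cv2,numpy as np,pickle
o=get_obs();pickle.dump(o,open("w1.pkl","wb"));print(o["ee_pos"],o["eef_rot"],o["qpos"],o["grip_width"])
a=vision.camera("wrist");cv2.imwrite("pics/c_w.png",a)
cv2.imwrite("pics/c_w2.png",cv2.resize(cv2.convertScaleAbs(a,alpha=1.4),(800,600),interpolation=cv2.INTER_CUBIC))
```

```text
[0.56097697 0.0607889  0.20489435] [ 3.14092139e+00 -8.95709573e-04  3.05070593e+00] [ 4.26551125e-02  3.32603596e-01  1.47942392e+00  8.07784932e-04
  1.33036358e+00 -1.43744686e+00] 0.00044530625576171424
```

View pics/c_w2.png

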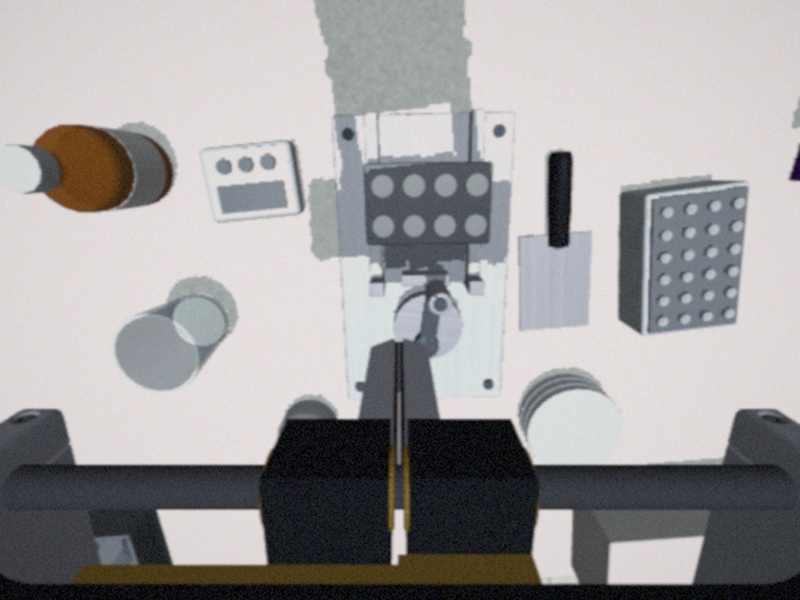

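Run:
```python
import cv2
a=cv2.imread("pics/c_w.png")[160:260,235:365]
cv2.imwrite("pics/c_z.png",cv2.resize(cv2.convertScaleAbs(a,alpha=1.4),None,fx=6,fy=6,interpolation=cv2.INTER_CUBIC))
```

```text
(no output)
```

View pics/c_z.png

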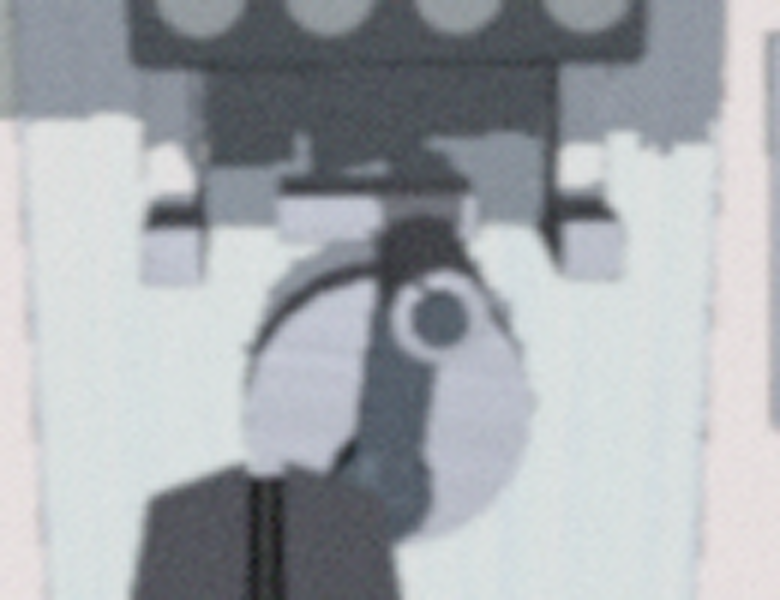

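```bash
cat >> h.py <<'E'
from scipy.spatial.transform import Rotation as Ro
WI=vision.camera_info("wrist")
def wback(o,uv,z):
    M=WI["mount"];R=Ro.from_euler("xyz",o["eef_rot"]).as_matrix()
    d=R@M[:3,:3]@np.linalg.inv(WI["camera_matrix"])@np.array([uv[0],uv[1],1.]);c=o["ee_pos"]+R@M[:3,3]
    return c+d*(z-c[2])/d[2]
E
python3 - <<'E'
from h import *
import pickle
o=pickle.load(open("w1.pkl","rb"));p=np.load("dock.npy")
Z=lambda u,v:(u/6+235,v/6+160);B=lambda u,v:(u*.7,v*.7)
t=[wback(o,B(*q),.01) for q in[(501,397),(348,398),(332,112),(514,112)]];print(np.round(t,4))
C=np.array([[.13,.075,.01],[.13,-.075,.01],[-.13,-.075,.01],[-.13,.075,.01]])
q=least_squares(lambda q:(dockpts(q,C)-t).ravel(),p).x;print("dock wrist",q,"prev",p, (dockpts(q,C)-t).round(4)[:,:2].tolist());np.save("dockw.npy",q)
for nm,uv,z in[("post",Z(438,317),.088),("postbase",Z(418,240),.046),("hub",Z(388,490),.048),("disc",Z(390,397),.036),("stopL",Z(590,250),.048),("stopR",Z(172,253),.048),("noseR",Z(282,190),.036),("noseL",Z(470,187),.036),("rackbR",B(366,164),.062),("rackbL",B(490,163),.062)]:
    w=wback(o,uv,z);print(nm,w.round(4),todock(q,w).round(4))
E
```

```text
[[ 0.701   0.1481  0.01  ]
 [ 0.6886 -0.0016  0.01  ]
 [ 0.4291  0.0175  0.01  ]
 [ 0.4424  0.1646  0.01  ]]
dock wrist [ 0.56525426  0.08216784 -0.07319524] prev [ 0.56429608  0.08524797 -0.07082443] [[-0.0006, -0.0007], [0.0009, -0.0005], [0.0011, -0.0007], [-0.0013, 0.0019]]
post [0.5749 0.0888 0.088 ] [0.0091 0.0073 0.088 ]
postbase [0.5724 0.089  0.046 ] [0.0066 0.0073 0.046 ]
hub [0.6235 0.0794 0.048 ] [0.0583 0.0015 0.048 ]
disc [0.6081 0.0817 0.036 ] [0.0427 0.0026 0.036 ]
stopL [0.5768 0.122  0.048 ] [0.0086 0.0406 0.048 ]
stopR [0.5701 0.041  0.048 ] [ 0.0078 -0.0407  0.048 ]
noseR [0.5624 0.0633 0.036 ] [-0.0015 -0.019   0.036 ]
noseL [0.5651 0.1007 0.036 ] [-0.0015  0.0185  0.036 ]
rackbR [0.4727 0.0442 0.062 ] [-0.0895 -0.0446  0.062 ]
rackbL [0.4801 0.1333 0.062 ] [-0.0887  0.0448  0.062 ]
```

```bash
cat > plan.py <<'E'
from h import *
from station import get_obs
q=np.load("dockw.npy")
def pose(th,d,z):
    e=np.array([-np.cos(th),-np.sin(th)]);t=np.array([-np.sin(th),np.cos(th)])
    P=np.array([.06,0])+.052*e-d*t
    w=dockpts(q,[[P[0],P[1],z]])[0]
    yaw=np.arctan2(t[1],t[0])+q[2]+np.pi/2   # tool y along t
    return w,yaw
def rows(wps,claw=0):
    o=get_obs();R=Ro.from_euler("xyz",o["eef_rot"]);y0=o["eef_rot"][2]
    for w,yaw in wps:
        l=R.inv().apply(w-o["ee_pos"])*1000
        a=-((yaw-y0+np.pi)%(2*np.pi)-np.pi)
        print('{"claw": %g, "linear": [%.0f, %.0f, %.0f], "turn": [0, 0, %.2f]},'%(claw,*l,a))
E
python3 - <<'E'
from plan import *
rows([pose(-.14,.034,.13),pose(-.14,.034,.1),pose(-.14,.034,.06)])
E
```

```text
{"claw": 0, "linear": [-7, -4, 75], "turn": [0, 0, 0.13]},
{"claw": 0, "linear": [-7, -4, 105], "turn": [0, 0, 0.13]},
{"claw": 0, "linear": [-7, -4, 145], "turn": [0, 0, 0.13]},
```

>>> {"fn": "play_rows", "kwargs": {
  "moves": [
    {"claw":0,"linear":[-7,-4,35],"turn":[0,0,0.13]},
    {"claw":0,"linear":[-7,-4,75],"turn":[0,0,0.13]},
    {"claw":0,"linear":[-7,-4,110],"turn":[0,0,0.13]},
    {"claw":0,"linear":[-7,-4,135],"turn":[0,0,0.13]},
    {"claw":0,"linear":[-7,-4,145],"turn":[0,0,0.13]},
    {"claw":0,"linear":[-7,-4,145],"turn":[0,0,0.13]}
  ]
}}

```text
time_s: 2.95
ee_pos: [0.5671, 0.0556, 0.06]
eef_rot: [3.141, -0.001, 2.926]
force: [0.2, 0.8, -0.2]
grip_width: 0.0002
```

Run:
```python
from plan import *
o=get_obs();print(o["ee_pos"],o["eef_rot"],o["force"])
cv2.imwrite("pics/d.png",cv2.resize(cv2.convertScaleAbs(vision.camera("side")[150:290,200:400],alpha=1.3),None,fx=4,fy=4))
rows([pose(-.14,.028,.06),pose(-.14,.023,.06)]+[pose(-.14-.12*k,.0215,.06) for k in range(0,6)])
```

```text
[0.56712622 0.05564584 0.05996711] [ 3.14130471e+00 -1.46786743e-03  2.92616570e+00] [ 0.2202525   0.77925726 -0.15663785]
{"claw": 0, "linear": [0, 6, 1], "turn": [0, 0, -0.00]},
{"claw": 0, "linear": [0, 11, 1], "turn": [0, 0, -0.00]},
{"claw": 0, "linear": [0, 12, 1], "turn": [0, 0, -0.00]},
{"claw": 0, "linear": [3, 19, 1], "turn": [0, 0, 0.12]},
{"claw": 0, "linear": [4, 25, 1], "turn": [0, 0, 0.24]},
{"claw": 0, "linear": [5, 32, 1], "turn": [0, 0, 0.36]},
{"claw": 0, "linear": [5, 39, 1], "turn": [0, 0, 0.48]},
{"claw": 0, "linear": [4, 45, 1], "turn": [0, 0, 0.60]},
```

View pics/d.png

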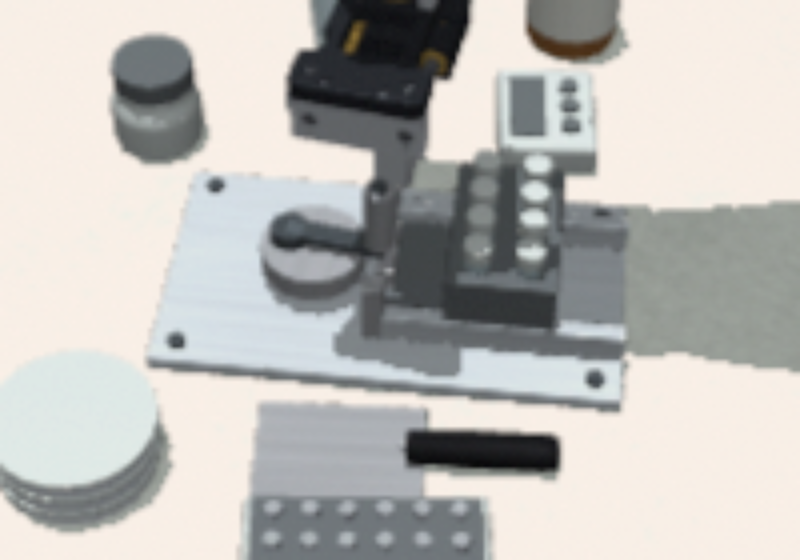

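The closed finger is behind the post (post top at about (380,185)) and clear of the rack, so I'll start pushing.

>>> {"fn": "play_rows", "kwargs": {
  "moves": [
    {"claw":0,"linear":[0,6,0],"turn":[0,0,0]},
    {"claw":0,"linear":[0,10,0],"turn":[0,0,0]},
    {"claw":0,"linear":[1,14,0],"turn":[0,0,0]},
    {"claw":0,"linear":[3,19,0],"turn":[0,0,0.12]},
    {"claw":0,"linear":[4,25,0],"turn":[0,0,0.24]},
    {"claw":0,"linear":[5,32,0],"turn":[0,0,0.36]},
    {"claw":0,"linear":[5,39,0],"turn":[0,0,0.48]},
    {"claw":0,"linear":[4,45,0],"turn":[0,0,0.6]}
  ]
}}

```text
time_s: 4.0
ee_pos: [0.5728, 0.1003, 0.0611]
eef_rot: [-3.14, -0.001, 2.323]
force: [-5.8, -6.1, 7.0]
grip_width: -0.0001
```

Run:
```python
from plan import *
o=get_obs();print(o["ee_pos"],o["eef_rot"],o["force"])
cv2.imwrite("pics/e.png",cv2.resize(cv2.convertScaleAbs(vision.camera("side")[150:290,200:400],alpha=1.3),None,fx=4,fy=4))
rows([pose(-.74-.12*k,.0215,.06) for k in range(1,9)])
```

```text
[0.57282435 0.10032306 0.06105063] [-3.14048241e+00 -5.67881470e-04  2.32250879e+00] [-5.8233406  -6.05946131  6.97179207]
{"claw": 0, "linear": [2, 7, 1], "turn": [0, 0, 0.11]},
{"claw": 0, "linear": [3, 13, 1], "turn": [0, 0, 0.23]},
{"claw": 0, "linear": [4, 20, 1], "turn": [0, 0, 0.35]},
{"claw": 0, "linear": [4, 27, 1], "turn": [0, 0, 0.47]},
{"claw": 0, "linear": [3, 34, 1], "turn": [0, 0, 0.59]},
{"claw": 0, "linear": [1, 40, 1], "turn": [0, 0, 0.71]},
{"claw": 0, "linear": [-1, 46, 1], "turn": [0, 0, 0.83]},
{"claw": 0, "linear": [-5, 52, 1], "turn": [0, 0, 0.95]},
```

View pics/e.png

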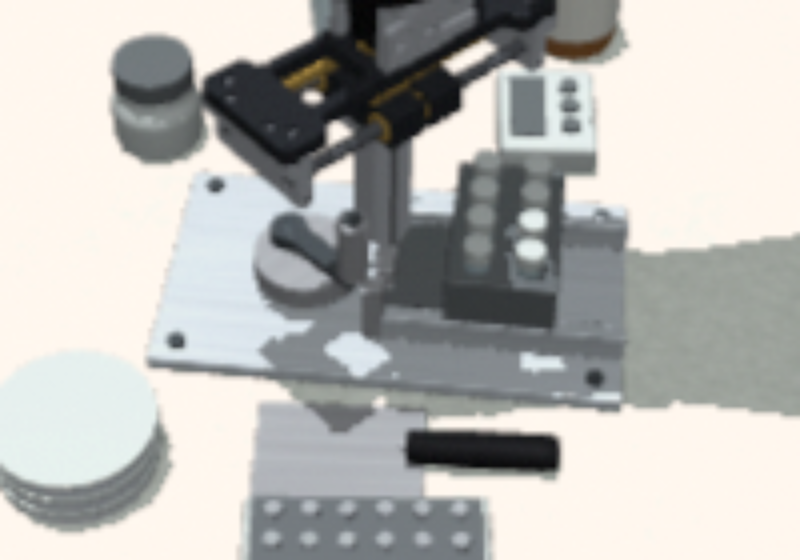

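The cam is turning, and the post is now ahead of the finger at (350,225).

>>> {"fn": "play_rows", "kwargs": {
  "moves": [
    {"claw":0,"linear":[2,7,0],"turn":[0,0,0.11]},
    {"claw":0,"linear":[3,13,0],"turn":[0,0,0.23]},
    {"claw":0,"linear":[4,20,0],"turn":[0,0,0.35]},
    {"claw":0,"linear":[4,27,0],"turn":[0,0,0.47]},
    {"claw":0,"linear":[3,34,0],"turn":[0,0,0.59]},
    {"claw":0,"linear":[1,40,0],"turn":[0,0,0.71]},
    {"claw":0,"linear":[-1,46,0],"turn":[0,0,0.83]},
    {"claw":0,"linear":[-5,52,0],"turn":[0,0,0.95]}
  ]
}}

```text
time_s: 5.05
ee_pos: [0.6139, 0.1332, 0.0611]
eef_rot: [-3.139, 0.001, 1.363]
force: [-6.3, 2.9, 3.9]
grip_width: 0.0007
```

Run:
```python
from plan import *
o=get_obs();print(o["ee_pos"],o["eef_rot"],o["force"],o["qpos"])
cv2.imwrite("pics/f.png",cv2.resize(cv2.convertScaleAbs(vision.camera("side")[150:290,200:400],alpha=1.3),None,fx=4,fy=4))
rows([pose(-1.7-.12*k,.0215,.06) for k in range(1,9)])
```

```text
[0.61388446 0.1332224  0.06113205] [-3.13853620e+00  5.04706829e-04  1.36292095e+00] [-6.33844614  2.93463226  3.87498862] [1.55139829e-01 6.16433467e-01 1.41499782e+00 6.83873595e-04
 1.11319794e+00 3.62712910e-01]
{"claw": 0, "linear": [2, 6, 1], "turn": [0, 0, 0.11]},
{"claw": 0, "linear": [4, 13, 1], "turn": [0, 0, 0.23]},
{"claw": 0, "linear": [4, 20, 1], "turn": [0, 0, 0.35]},
{"claw": 0, "linear": [4, 26, 1], "turn": [0, 0, 0.47]},
{"claw": 0, "linear": [3, 33, 1], "turn": [0, 0, 0.59]},
{"claw": 0, "linear": [1, 40, 1], "turn": [0, 0, 0.71]},
{"claw": 0, "linear": [-1, 46, 1], "turn": [0, 0, 0.83]},
{"claw": 0, "linear": [-4, 52, 1], "turn": [0, 0, 0.95]},
```

View pics/f.png

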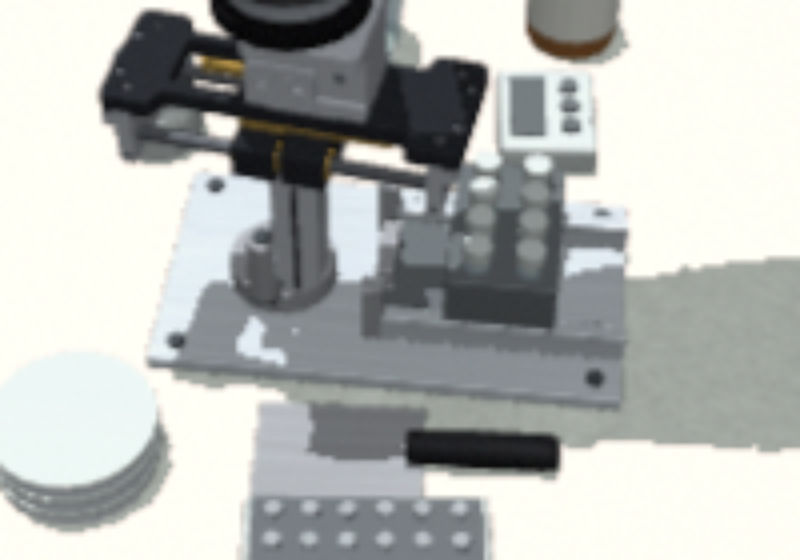

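The post is at (260,245), past the halfway point, with the finger still behind it.

>>> {"fn": "play_rows", "kwargs": {
  "moves": [
    {"claw":0,"linear":[2,6,0],"turn":[0,0,0.11]},
    {"claw":0,"linear":[4,13,0],"turn":[0,0,0.23]},
    {"claw":0,"linear":[4,20,0],"turn":[0,0,0.35]},
    {"claw":0,"linear":[4,26,0],"turn":[0,0,0.47]},
    {"claw":0,"linear":[3,33,0],"turn":[0,0,0.59]},
    {"claw":0,"linear":[1,40,0],"turn":[0,0,0.71]},
    {"claw":0,"linear":[-1,46,0],"turn":[0,0,0.83]},
    {"claw":0,"linear":[-4,52,0],"turn":[0,0,0.95]}
  ]
}}

```text
time_s: 6.1
ee_pos: [0.6642, 0.1197, 0.0612]
eef_rot: [-3.139, 0.002, 0.403]
force: [-3.7, 6.6, 2.7]
grip_width: 0.0007
```

Run:
```python
from plan import *
o=get_obs();print(o["ee_pos"],o["eef_rot"],o["force"],o["qpos"])
cv2.imwrite("pics/g.png",cv2.resize(cv2.convertScaleAbs(vision.camera("side")[150:290,200:400],alpha=1.3),None,fx=4,fy=4))
rows([pose(-2.66-.12*k,.0215,.06) for k in range(1,5)])
```

```text
[0.66421068 0.1196991  0.06118122] [-3.13872702e+00  2.47351206e-03  4.03322493e-01] [-3.6829059   6.5590582   2.69605513] [0.1232114  0.71327482 1.25308381 0.00224039 1.17840426 1.28982877]
{"claw": 0, "linear": [1, 7, 1], "turn": [0, 0, 0.11]},
{"claw": 0, "linear": [3, 14, 1], "turn": [0, 0, 0.23]},
{"claw": 0, "linear": [4, 20, 1], "turn": [0, 0, 0.35]},
{"claw": 0, "linear": [4, 27, 1], "turn": [0, 0, 0.47]},
```

View pics/g.png

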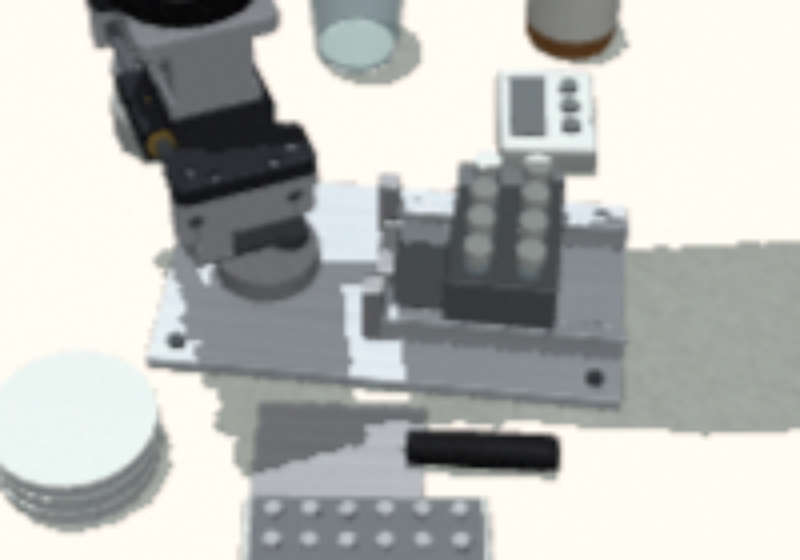

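>>> {"fn": "play_rows", "kwargs": {
  "moves": [
    {"claw":0,"linear":[1,7,0],"turn":[0,0,0.11]},
    {"claw":0,"linear":[3,14,0],"turn":[0,0,0.23]},
    {"claw":0,"linear":[4,20,0],"turn":[0,0,0.35]},
    {"claw":0,"linear":[4,27,0],"turn":[0,0,0.47]},
    {"claw":0,"linear":[4,27,0],"turn":[0,0,0.47]}
  ]
}}

```text
time_s: 6.78
ee_pos: [0.679, 0.0966, 0.0612]
eef_rot: [-3.139, 0.003, -0.075]
force: [0.3, 4.5, 0.3]
grip_width: 0.0003
```

Run:
```python
from plan import *
o=get_obs();print(o["ee_pos"],o["eef_rot"],o["force"],o["qpos"])
R=Ro.from_euler("xyz",o["eef_rot"])
for w in ([0.66,.16,.07],[.63,.14,.2],[.43,.094,.2]): print(R.inv().apply(np.array(w)-o["ee_pos"])*1000)
```

```text
[0.67896065 0.09661389 0.06123292] [-3.13912311e+00  2.84087255e-03 -7.50195644e-02] [0.33394521 4.52960054 0.34726621] [0.08681002 0.73627744 1.21373402 0.00311344 1.1939887  1.73148033]
[-23.68287515 -61.80804072  -8.54722586]
[ -52.46870965  -39.93672502 -138.52038187]
[-248.4577252    20.92492592 -138.11389989]
```

>>> {"fn": "play_rows", "kwargs": {
  "moves": [
    {"claw":0,"linear":[0,-10,0],"turn":[0,0,0]},
    {"claw":0,"linear":[0,-25,0],"turn":[0,0,0]},
    {"claw":0,"linear":[0,-25,-50],"turn":[0,0,0]},
    {"claw":0,"linear":[0,-25,-100],"turn":[0,0,0]},
    {"claw":0,"linear":[-55,-15,-130],"turn":[0,0,0]},
    {"claw":0,"linear":[-110,0,-130],"turn":[0,0,0]},
    {"claw":0,"linear":[-170,5,-130],"turn":[0,0,0]},
    {"claw":0,"linear":[-230,7,-130],"turn":[0,0,0]}
  ]
}}

```text
time_s: 7.78
ee_pos: [0.4475, 0.107, 0.192]
eef_rot: [-3.139, 0.002, -0.075]
force: [0.2, 1.0, 0.7]
grip_width: 0.0005
```

Run:
```python
from plan import *
o=get_obs();print(o["ee_pos"],o["eef_rot"],o["force"])
a=vision.camera("side");cv2.imwrite("pics/i_raw.png",a)
cv2.imwrite("pics/i.png",cv2.resize(cv2.convertScaleAbs(a[150:290,200:400],alpha=1.3),None,fx=4,fy=4))
w=dockpts(q,[[-.122,0,.03]])[0]
rows([(w,q[2]),(w+[0,0,.1],q[2])])
```

```text
[0.44750217 0.10701391 0.19196175] [-3.13907400e+00  2.31158720e-03 -7.45868606e-02] [0.16414675 0.98169104 0.66493803]
{"claw": 0, "linear": [5, 16, 161], "turn": [0, 0, -0.00]},
{"claw": 0, "linear": [4, 16, 61], "turn": [0, 0, -0.00]},
```

View pics/i.png

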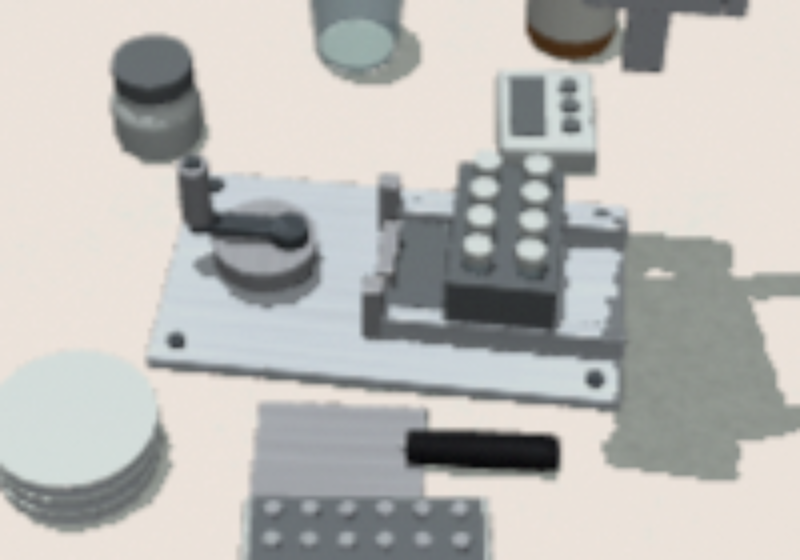

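The cam is turned, with its post at (193,162) and hub at (290,230). I'll measure the angle.

Run:
```python
from plan import *
S=lambda u,v:(u/4+200,v/4+150)
a=todock(q,back("side",S(193,163),.088));h=todock(q,back("side",S(290,229),.05));b=todock(q,back("side",S(200,228),.046))
print(a,b,h)
for m in(a,b): d=-(m-h)[:2];print(np.arctan2(d[1],d[0]))
```

```text
[0.11106071 0.00457729 0.088     ] [0.10845599 0.0127417  0.046     ] [0.05773922 0.01144257 0.05      ]
3.013544385226737
-3.1159829235628034
```

>>> {"fn": "play_rows", "kwargs": {
  "moves": [
    {"claw":0,"linear":[4,16,0],"turn":[0,0,0]},
    {"claw":0,"linear":[4,16,40],"turn":[0,0,0]},
    {"claw":0,"linear":[4,16,80],"turn":[0,0,0]},
    {"claw":0,"linear":[4,16,120],"turn":[0,0,0]},
    {"claw":0,"linear":[4,16,150],"turn":[0,0,0]},
    {"claw":0,"linear":[5,16,159],"turn":[0,0,0]},
    {"claw":0,"linear":[5,16,159],"turn":[0,0,0]}
  ]
}}

```text
time_s: 8.7
ee_pos: [0.4444, 0.0911, 0.0318]
eef_rot: [-3.14, 0.007, -0.074]
force: [-0.4, -0.4, 0.3]
grip_width: 0.0004
```

The cam is within about 0.13 rad of its low point. Next I'll push the rack.

>>> {"fn": "play_rows", "kwargs": {
  "moves": [
    {"claw":0,"linear":[8,0,0],"turn":[0,0,0]},
    {"claw":0,"linear":[16,0,0],"turn":[0,0,0]},
    {"claw":0,"linear":[23,0,0],"turn":[0,0,0]},
    {"claw":0,"linear":[29,0,0],"turn":[0,0,0]},
    {"claw":0,"linear":[35,0,0],"turn":[0,0,0]},
    {"claw":0,"linear":[40,0,0],"turn":[0,0,0]},
    {"claw":0,"linear":[45,0,0],"turn":[0,0,0]},
    {"claw":0,"linear":[49,0,0],"turn":[0,0,0]}
  ]
}}

```text
time_s: 9.7
ee_pos: [0.4936, 0.0874, 0.0315]
eef_rot: [-3.14, 0.007, -0.074]
force: [-2.4, 0.1, 2.2]
grip_width: 0.0007
```

>>> {"fn": "play_rows", "kwargs": {
  "moves": [
    {"claw":0,"linear":[2,0,0],"turn":[0,0,0]},
    {"claw":0,"linear":[4,0,0],"turn":[0,0,0]},
    {"claw":0,"linear":[5,0,0],"turn":[0,0,0]},
    {"claw":0,"linear":[6,0,0],"turn":[0,0,0]}
  ]
}}

```text
time_s: 10.2
ee_pos: [0.4982, 0.087, 0.0312]
eef_rot: [-3.14, 0.011, -0.074]
force: [-15.2, 1.0, 8.5]
grip_width: 0.0005
```

>>> {"fn": "play_rows", "kwargs": {
  "moves": [
    {"claw":0,"linear":[2,0,0],"turn":[0,0,0]},
    {"claw":0,"linear":[2,0,0],"turn":[0,0,0]}
  ]
}}

```text
time_s: 10.45
ee_pos: [0.498, 0.087, 0.0307]
eef_rot: [-3.141, 0.016, -0.073]
force: [-16.0, 0.8, 9.4]
grip_width: 0.0005
```

>>> {"fn": "play_rows", "kwargs": {
  "moves": [
    {"claw":0,"linear":[-10,0,0],"turn":[0,0,0]},
    {"claw":0,"linear":[-30,0,0],"turn":[0,0,0]},
    {"claw":0,"linear":[-40,0,0],"turn":[0,0,0]},
    {"claw":0,"linear":[-40,0,-50],"turn":[0,0,0]},
    {"claw":0,"linear":[-40,0,-100],"turn":[0,0,0]},
    {"claw":0,"linear":[-40,0,-150],"turn":[0,0,0]},
    {"claw":0,"linear":[-40,0,-170],"turn":[0,0,0]},
    {"claw":0,"linear":[-40,0,-170],"turn":[0,0,0]}
  ]
}}

```text
time_s: 11.45
ee_pos: [0.4615, 0.0897, 0.2025]
eef_rot: [-3.14, 0.013, -0.073]
force: [0.0, 0.4, -0.2]
grip_width: 0.0007
```

Run:
```python
from plan import *
import pickle
a=vision.camera("side")
cv2.imwrite("pics/j.png",cv2.resize(cv2.convertScaleAbs(a[150:290,200:400],alpha=1.3),None,fx=4,fy=4,interpolation=cv2.INTER_CUBIC))
cv2.imwrite("pics/j_all.png",a)
print(todock(q,np.array([.4985,.087,.03])))
```

```text
[-6.69288924e-02 -6.25065703e-05  3.00000000e-02]
```

View pics/j.png

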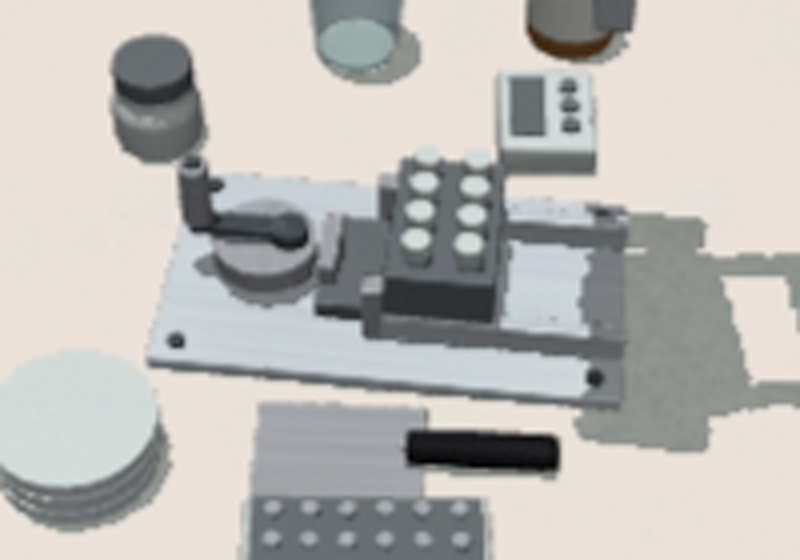

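View pics/j_all.png

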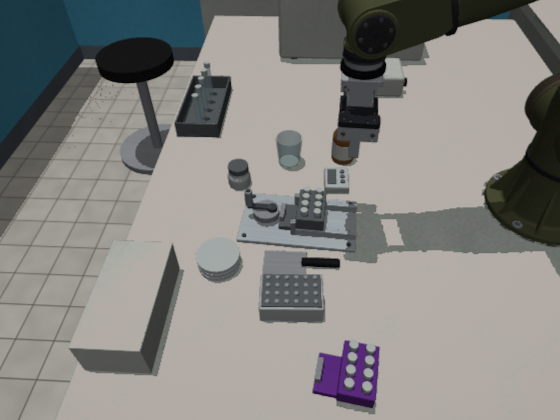

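The rack body meets the stops at (373,295) and the cam lever points forward. Nothing around the dock has moved. One numeric check of the shift before handing in.

Run:
```python
from plan import *
S=lambda u,v:(u/4+200,v/4+150)
f=lambda u,v:todock(q,back("side",S(u,v),.062))
for b,a in[((445,284),(385,280)),((558,292),(497,288))]: print(f(*b).round(4),f(*a).round(4))
g=[cv2.imread(x) for x in("pics/i_raw.png","pics/j_all.png")]
tpl=cv2.cvtColor(g[0],6)[187:228,313:342];m=cv2.matchTemplate(cv2.cvtColor(g[1],6)[180:240,285:350],tpl,5);_,s,_,l=cv2.minMaxLoc(m);u=(l[0]+285-313,l[1]+180-187);print(s,u)
c=np.array([327,208]);print(todock(q,back("side",c+u,.06))-todock(q,back("side",c,.06)))
```

```text
[-0.0317  0.0536  0.062 ] [0.0001 0.0545 0.062 ]
[-0.0911  0.0523  0.062 ] [-0.0591  0.0532  0.062 ]
0.9002970457077026 (-15, -1)
[0.03268523 0.00081387 0.        ]
```

```bash
python3 -c "
from station import *
print(get_obs()['force']);print(hand_in())"
```

```text
[-0.22781709 -0.77709886 -0.57302167]
the job is handed in; nothing more can be done
None
```

I turned the cam to its low point with the closed fingertips, pushing the post round clockwise without gripping it. I then pushed the rack by its back until it met the end stops, backed the arm off and handed in at about 11.5 s. The hand-in gave no verdict.

- **Cam:** after the push I measured its angle from the side view. Sighting on the post's top and then its base gave 3.01 and -3.12 rad, both within about 0.13 rad of the low point. The lever still pointed forward in the last picture.
- **Rack:** it moved about 32 mm, and its back face now reads x ≈ -59 mm (home is -58 mm). When it reached the stops, the force rose to about 16 N and the fingers moved no further. It looks flat in its rails.
- **Surroundings:** the last picture shows the bystanders and the purple look-alike rack where they were. The arm is clear of everything.
- **Disagreement:** the side camera read sideways positions about 5 mm off from the other views. I took the dock's position from the wrist view instead, where the stops and pivot fell within about 2 mm of their stated places.

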